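# Open the light-curing unit

## Task

The porcelain bridge in the small light-curing unit is finished: press down the release tab at the front of the unit so that the sprung hood lid lifts ajar, then push the lid up and back with the fingertips until it is fully open, so that the bridge can be taken out later, and draw back. Only touch and push: pick nothing up, leave the bridge lying where it is on the turntable, and do not shift the cast, the little bottle or the disc block that stand near the unit.

Things in the scene. Friction and masses are not known exactly. Their poses are not given: they have to be found in the camera images.
- curing_unit: White bench light-curing unit, fixed, 195 mm deep (x), 150 wide (y), 102 high shut. Origin on the worktop under the middle of its width, 110 mm behind its front face; x points from front to rear, y left, z up. The front 55 mm is a low ledge (22 to 36 mm high) that carries the tab; behind it are the chamber walls, 60 mm high, with the hood lid on top.
- release_tab (a joint): Angle of the grey release tab: 0 at rest, grows as its paddle is pressed down, stop at 0.26; springs back. Pivot along the unit's y at x -66, z 36 mm of the unit. Its hook rises to 74 mm above the worktop and grips over the middle of the lid's lip until about 0.14 rad. At the paddle's ridge: lid freed 4 mm down at about 4 N, stop 8 mm down at about 6 N.
- tab_top (a point): Top of the middle of the raised ridge (30 mm wide, 6 mm deep, 3 mm high) on the tab's grey paddle (36 mm wide, 39 mm deep, level at rest), 46 mm above the worktop, 30 mm in front of the pivot. The hook (16 mm wide) stands 27 mm behind this point. Press straight down here.
- lid (a joint): Opening angle of the hood lid: 0 shut and latched, 1.60 fully open at its stop. Unhooked, the torsion spring lifts it to about 0.74 within a second and no further. From there the stiff hinge holds it wherever it is left, and it must be pushed the rest of the way: under 1 N at the lip, about 120 g of lid.
- lid_lip (a point): Middle of the front lower edge of the lid: the grey finger lip, 116 mm wide, 6 mm thick, 8 mm proud of the hood wall, 61 mm above the worktop when shut, about 153 when ajar; 138 mm from the hinge line. It moves and turns with the lid; push from below or from the front, here or up to 50 mm to either side.
- lid_hinge (a point): Middle of the lid's hinge line, at the rear of the unit, 60 mm above the worktop, fixed on the unit (same axes as the unit). The lid turns about the unit's y through this point; its front goes up and back.
- turntable (a point): Middle of the top of the round steel turntable (84 mm across) in the chamber, 30 mm above the worktop.
- bridge: Finished porcelain bridge, a row of six teeth on a pink strip, 17 x 40 x 14 mm, 12 g, lying loose on the turntable; origin under its middle.
- cast: Gold plaster cast of a dental arch, 44 x 64 x 27 mm, loose on the worktop to the right of the unit, before the big furnace; origin under its middle.
- bottle: Little amber bottle with a pale cap, 28 mm across, 68 mm high, loose on the worktop to the right of the unit, before the big fixed furnace; origin under its middle. (The furnace: front face 0.50 m ahead of the robot, from y -0.11 to +0.22, base 133 mm high, dome 305 mm; go round or over it.)
- disc_block: Small grey metal block with a cutting disc on an upright mandrel, 30 x 36 mm, 46 mm high, loose on the worktop close to the left side of the unit; origin under its middle.
Mind the look-alikes: they are no part of the job. There is more than one size of the curing_unit; the job needs the larger. There is more than one size of the bottle; the one meant has the size given above.

How it is judged:
By the outcome, as a careful person would: the job done as asked, in the order asked, and still so for the second after the job is handed in, with the robot touching nothing.
It also fails if it takes over 51 s, if anything falls off the work surface, if the arm or the gripper's body presses on something with over 40 N, if the wrist force passes 120 N, or if a joint passes its speed limit or range.

## Robot

A 6-joint arm with a two-finger parallel gripper is mounted at the origin on a cart in front of the work surface, level with it; the furniture and walls round the work are solid. World frame = base frame: x ahead of the robot, y to its left, z up, the work surface at z = 0. Lengths are in m, angles in degrees, forces in N, time in s.
With the tool pointing down it reaches from about 0.425 to 0.95 m from the base axis. Payload 14.7 kg.
Tool frame: the origin (TCP) lies between the finger pads; the fingertips stand 19 mm ahead of it and the grasp point (between the pads) is the TCP (manip.tip_extent is the distance from the TCP to the fingertips, in m); z points along the fingers, y is the line along which they close (so a half turn about z gives the same grasp; the last joint's range is limited). The gripper opens to 85 mm and grips with 20 to 120 N. Pads are 22 mm wide; open, the fingers measure 114 mm over their backs; the gripper's body (76 mm by 85 mm) begins 54 mm behind the grasp point. The pads swing forward as they close: fully open they stand 13 mm farther back than shut.
Start: joints at [65.97, 27.513, 91.461, -0, 61.026, -2.67], TCP at [0.237, 0.605, 0.25] pointing down, gripper open.
Joint ranges: [-157.49, 157.49], [-46.99, 117.5], [13.45, 153.17], [-89.5, 269.5], [5.16, 153.95], [-167.48, 167.48]. Speed limits (degrees/s): [108.29, 108.29, 136.94, 172.46, 172.46, 172.46].

## Interface

Orientations are given as a 3x3 rotation matrix whose columns are the frame's x, y, z axes.
In Python, from cell import manip, gripper_to, inverse_kinematics, sensors, cams, sign_off gives the robot as it stands. The module is installed in compiled form; this text tells all that it offers. Calls block until the motion is done:
- manip.move_ptp(position, orientation): joint-space move of the TCP to a pose.
- manip.move_l(position, speed=0.15, rotation=None): straight line of the TCP; rotation=None keeps the orientation; speed is the mean speed in m/s.
- manip.movej(angles): joint-space move.
- gripper_to(opening): opening from 0.0 (shut) to 1.0 (fully open); the grip force is fixed at half the most; returns when the fingers have stopped.
- manip.hold(seconds).
- inverse_kinematics(position, orientation): joint angles nearest the present ones, or None.
- sensors.sense(): the state.
- cams.read_camera(name): name is "scene" or "top" or "wrist"; returns a dict with "img" (400x640x3 uint8, red, green, blue), "fov_y" (degrees; the focal length in pixels is half the picture's height over the tangent of half this angle, whatever the lens; pixels are square), "cx", "cy" (the principal point, pixels), "k1" (the pictures are not rectified: a ray, as slopes to the right and down, at radius r is drawn at 1 + k1 r^2 times it, then the intrinsics apply), "extrinsics" (4x4, takes a point from camera to world coordinates). Camera axes: x right, y up, looking along -z (the intrinsics and any distortion apply to the point x, -y, -z); pixel columns grow to the right and rows downward; lengths in m; the calibration is good to about 2 mm. A picture is of the moment at which its call begins. There is no depth.
A pose or a line that the arm cannot do raises manip.IKError and nothing moves.
- sign_off(): hands the job in; it is judged then, once.
The state is a dict: "time": time; "joint_positions": joint angles; "qd": joint speeds; "effort": joint torques, N m; "eef_pos": TCP position; "tcp_rot": TCP orientation; "force": force on the tool from outside, world axes, zero at the start; "wrist_torque": the same for the moment, N m; "grip_width": opening from 0.0 (shut) to 1.0 (fully open); "grip_force": force on a finger pad.
Only numpy, scipy, OpenCV 4.12 (cv2) and the standard library are available. Lean on these libraries where they do the work, as an engineer would, in place of code of your own. Each camera call takes 0.05 s, during which the arm holds its last target. There are 200 camera calls.

## Working session

There is one attempt and no reset: what is moved stays moved. The work goes in short steps, each a Python script; the robot and the scene stay as the last script left them, time stands still between calls to the robot, and variables do not carry over. Pictures are saved under pics/ and viewed, at most 10 in all, crops included, and the job is handed in when it is done.

```bash
mkdir -p pics; cat > h.py <<'E'
import numpy as np, cv2
from cell import manip, gripper_to, inverse_kinematics, sensors, cams, sign_off
def snap(n,f):
    c=cams.read_camera(n); cv2.imwrite('pics/'+f,c['img'][:,:,::-1]); return c
def ray(c,u,v):
    f=200/np.tan(np.radians(c['fov_y']/2)); K=np.array([[f,0,c['cx']],[0,f,c['cy']],[0,0,1.]])
    p=cv2.undistortPoints(np.array([[[u,v]]],float),K,np.array([c['k1'],0,0,0.]))[0,0]
    E=np.array(c['extrinsics']); return E[:3,3],E[:3,:3]@np.array([p[0],-p[1],-1])
def onz(c,u,v,z):
    o,d=ray(c,u,v); return o+d*(z-o[2])/d[2]
def proj(c,P):
    f=200/np.tan(np.radians(c['fov_y']/2)); E=np.array(c['extrinsics'])
    q=E[:3,:3].T@(np.array(P)-E[:3,3]); a=np.array([q[0],-q[1]])/-q[2]; return a*(1+c['k1']*(a@a))*f+[c['cx'],c['cy']]
E
python3 - <<'E'
from h import *
import pickle
for n in("scene","top"):
    c=snap(n,n+'1.png'); pickle.dump(c,open(n+'1.pkl','wb')); print(n,c['fov_y'],c['cx'],c['cy'],c['k1'],np.round(c['extrinsics'],3).tolist())
s=sensors.sense(); print(s['time'],s['tcp_rot'],s['force'])
E
```

```text
scene 54.62647146327595 327.76585476486554 199.5679625740312 -0.04107282785985242 [[0.812, 0.398, -0.427, 0.127], [-0.584, 0.572, -0.576, -0.277], [0.015, 0.717, 0.697, 0.753], [0.0, 0.0, 0.0, 1.0]]
top 50.0668862494951 320.02707928728466 200.13167732516035 -0.04985789254609057 [[-0.028, 0.998, -0.053, 0.479], [-1.0, -0.028, -0.002, 0.25], [-0.004, 0.053, 0.999, 1.361], [0.0, 0.0, 0.0, 1.0]]
0.1 [[-9.31312258e-01  3.64221457e-01 -4.56700401e-04]
 [ 3.64221739e-01  9.31311709e-01 -1.01286434e-03]
 [ 5.64235063e-05 -1.10963319e-03 -9.99999383e-01]] [-0.23213094  0.4157111  -0.34889313]
```

View pics/scene1.png

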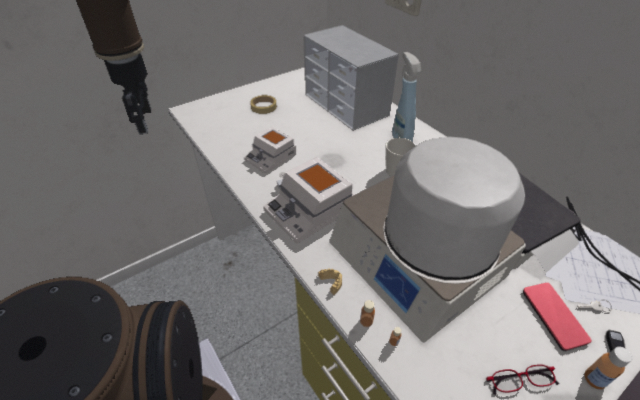

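View pics/top1.png

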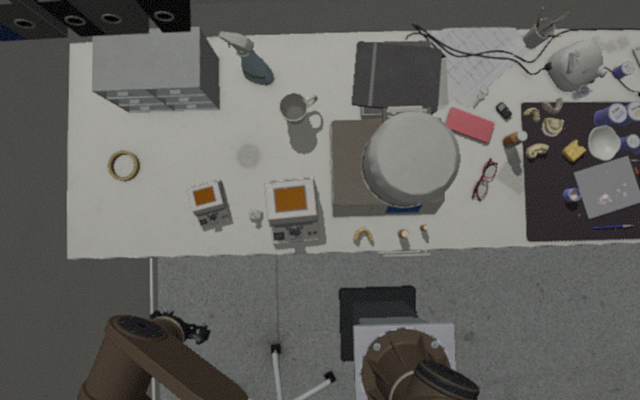

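The larger unit is at about (292,212) in the top view, with the tab at about (296,233), the disc block at (256,215) and the furnace to its right. I'll zoom in on it.

```bash
python3 - <<'E'
from h import *
a=cv2.imread('pics/top1.png')[170:255,235:335]; b=cv2.imread('pics/scene1.png')[145:250,250:360]
a=cv2.resize(a,None,fx=5,fy=5,interpolation=2);b=cv2.resize(b,None,fx=3.6,fy=3.6,interpolation=2)
o=np.zeros((430,900,3),np.uint8);o[:425,:500]=a;o[:378,502:502+396]=b[:378];cv2.imwrite('pics/crop.png',cv2.resize(o[:,:],(800,382)))
import pickle
c=pickle.load(open('top1.pkl','rb'))
hsv=cv2.cvtColor(c['img'],cv2.COLOR_RGB2HSV)
m=cv2.inRange(hsv,(5,150,100),(20,255,255))[175:225,255:325]
k=cv2.findContours(m,0,2)[0];k=max(k,key=cv2.contourArea);r=cv2.minAreaRect(k);print(r)
bx=cv2.boxPoints(r)+[255,175]
print(np.round([onz(c,*p,.102) for p in bx],4).tolist())
# mean direction
E
```

```text
((34.95050048828125, 23.50495147705078), (21.09478759765625, 28.259056091308594), 84.2894058227539)
[[0.5815, 0.3851, 0.102], [0.5875, 0.3019, 0.102], [0.5254, 0.2973, 0.102], [0.5194, 0.3803, 0.102]]
```

View pics/crop.png

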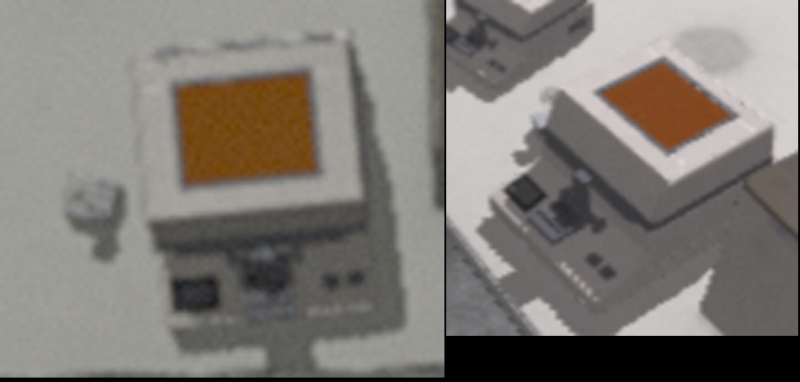

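Window edges put the unit's yaw at about 4.2°. The dark hook is near top pixel (294.7,229) and the paddle front near (295.4,238.5). I'll hover nearby and look with the wrist camera.

```bash
cat >> h.py <<'E'
def R(yaw,t=0):
    c,s=np.cos(yaw),np.sin(yaw); z=np.array([np.sin(t)*c,np.sin(t)*s,-np.cos(t)]); y=np.array([-s,c,0]); return np.column_stack([np.cross(y,z),y,z])
E
python3 - <<'E'
from h import *
import pickle
c=pickle.load(open('top1.pkl','rb'))
print(onz(c,294.7,229,.072),onz(c,295.4,238.5,.043))
P=onz(c,295,236,.046)+[0.0,0,0]; print(P)
yaw=np.radians(4.2)
gripper_to(0.0)
manip.move_ptp([P[0]-.03,P[1],.23],R(yaw))
w=snap('wrist','w1.png'); pickle.dump(w,open('w1.pkl','wb')); print(np.round(w['extrinsics'],3).tolist(),proj(w,P))
s=sensors.sense(); print(s['time'],s['eef_pos'],s['force'])
E
```

```text
[0.46306283 0.33123663 0.072     ] [0.43354614 0.33164844 0.043     ]
[0.44131772 0.33249601 0.046     ]
[[-0.073, -0.95, -0.303, 0.334], [0.997, -0.07, -0.022, 0.328], [-0.0, -0.304, 0.953, 0.352], [0.0, 0.0, 0.0, 1.0]] [315.89064385 207.54555873]
2.15 [0.41119206 0.33341746 0.23010282] [-0.53540976  0.88557767 -0.89040205]
```

View pics/w1.png

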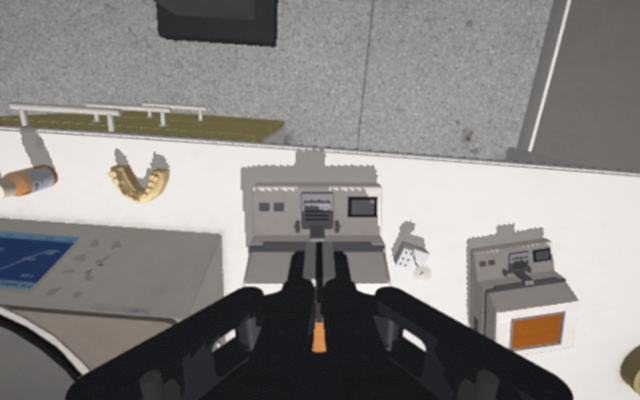

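The wrist view shows the tab at about (317,208), the hook near (317,232) and the lid lip along row ~243. I'll crop it for the ridge.

```bash
python3 - <<'E'
from h import *
a=cv2.imread('pics/w1.png')[175:265,235:400]
cv2.imwrite('pics/w1c.png',cv2.resize(a,None,fx=4.8,fy=4.8,interpolation=2))
E
```

```text
(no output)
```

View pics/w1c.png

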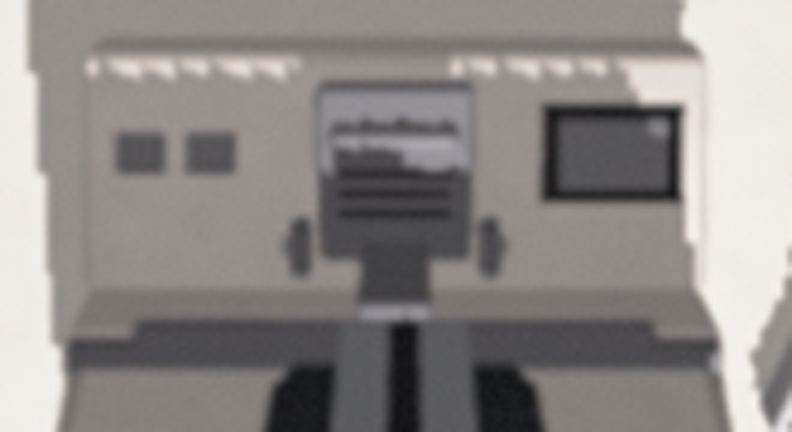

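The paddle spans crop columns 318–472 and rows 85–258, the pivot ears are at row ~247, and the lip band runs along rows 320–340. The ridge sits around rows 122–148.

```bash
python3 - <<'E'
from h import *
import pickle
w=pickle.load(open('w1.pkl','rb'))
g=lambda u,v,z:np.round(onz(w,235+u/4.8,175+v/4.8,z),4)
for n,a in dict(pf_l=(318,85,.043),pf_r=(472,85,.043),pr=(395,258,.043),ridge135=(395,135,.046),earL=(298,247,.036),earR=(490,247,.036),hooktop=(395,312,.074),lipL=(70,335,.061),lipR=(715,335,.061),front=(395,50,.022)).items(): print(n,g(*a))
E
```

```text
pf_l [0.4266 0.3156 0.043 ]
pf_r [0.4241 0.3501 0.043 ]
pr [0.4673 0.3359 0.043 ]
ridge135 [0.4362 0.3336 0.046 ]
earL [0.4692 0.3128 0.036 ]
earR [0.4659 0.3584 0.036 ]
hooktop [0.4664 0.336  0.074 ]
lipL [0.4836 0.2641 0.061 ]
lipR [0.473  0.4082 0.061 ]
front [0.423  0.3326 0.022 ]
```

```bash
cat >> h.py <<'E'
YAW=np.radians(4.2); O=np.array([.5334,.3404,0]); 
def U(x,y,z): return O+[x*np.cos(YAW)-y*np.sin(YAW),x*np.sin(YAW)+y*np.cos(YAW),z]
E
python3 - <<'E'
from h import *
import pickle
manip.move_l(U(-.0975,0,.055+.019),.12)
f0=np.array(sensors.sense()['force'])
for z in np.arange(.050,.0365,-.0015):
    manip.move_l(U(-.0975,0,z+.019),.02)
    s=sensors.sense(); f=np.array(s['force'])-f0; print(round(z,4),np.round(f,2),np.round(s['eef_pos'][2]-.019,4))
    if f[2]>6.5: break
manip.hold(1.2)
manip.move_l(U(-.10,0,.09),.08)
manip.move_l(U(-.14,0,.20),.15)
w=snap('scene','s2.png'); print(sensors.sense()['time'])
for th in (0,.74): print(th,[np.round(proj(w,U(.085-.138*np.cos(th),y,.06+.138*np.sin(th)))) for y in(-.058,.058)])
cv2.imwrite('pics/s2c.png',cv2.resize(w['img'][100:270,200:380,::-1],None,fx=3.5,fy=3.5,interpolation=2))
E
```

```text
0.05 [ 0.23 -0.08  0.31] 0.0499
0.0485 [-1.35 -0.71 -0.15] 0.0484
0.047 [-1.63  0.23 -0.56] 0.0469
0.0455 [-2.4   0.45  1.9 ] 0.0455
0.044 [-3.12 -0.09  3.48] 0.0439
0.0425 [-3.06  0.35  3.51] 0.0424
0.041 [-4.74  0.17  4.25] 0.041
0.0395 [-4.88  0.14  5.84] 0.0395
0.038 [-4.32 -0.94  8.56] 0.0382
8.7667
0 [array([310., 214.]), array([283., 189.])]
0.74 [array([321., 180.]), array([292., 156.])]
```

View pics/s2c.png

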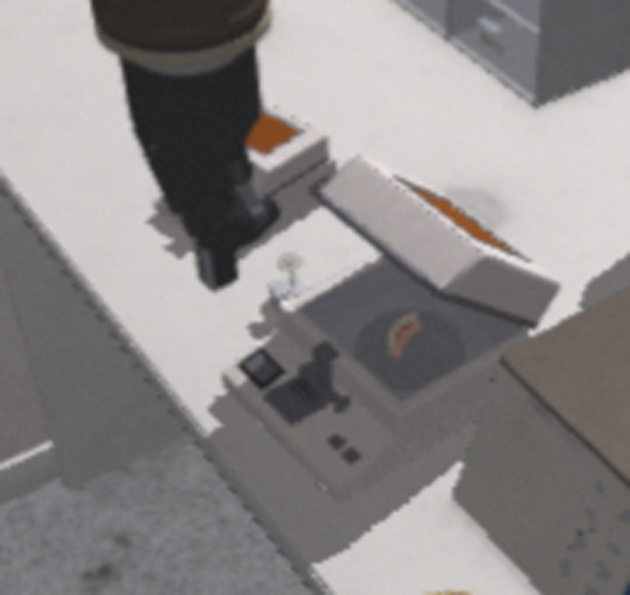

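The lid sprang to about 0.74, as predicted. The bridge lies undisturbed on the turntable, and the disc block is standing. Now I'll push the lip.

```bash
python3 - <<'E'
from h import *
y=.015; D=.022
def pt(th,off=0): return U(.085-.138*np.cos(th)-.011+off,y,.06+.138*np.sin(th)-D+.019)
print([inverse_kinematics(pt(t),R(YAW)) is not None for t in(.74,1.2,1.6)])
manip.move_l(pt(.74,-.03),.12)
manip.hold(.2); f0=np.array(sensors.sense()['force'])
for th in np.arange(.74,1.55,.1):
    manip.move_l(pt(th),.06); f=np.array(sensors.sense()['force'])-f0; print(round(th,2),np.round(f,1))
    if np.abs(f).max()>15: print('STOP');break
else:
    for off in np.arange(-.004,.014,.002):
        manip.move_l(pt(1.6,off),.03); manip.hold(.1); f=np.array(sensors.sense()['force'])-f0; print('end',round(off,4),np.round(f,1))
        if f[0]<-7: break
w=snap('scene','s3.png'); print(sensors.sense()['time'])
cv2.imwrite('pics/s3c.png',cv2.resize(w['img'][100:270,200:380,::-1],None,fx=3.5,fy=3.5,interpolation=2))
E
```

```text
[True, True, True]
0.74 [-1.3  0.8 -1.1]
0.84 [-0.9  0.4 -0.8]
0.94 [-0.5  0.2 -0.6]
1.04 [-0.2  0.2 -0.3]
1.14 [-1.   0.2 -0.9]
1.24 [-0.   0.5 -0.8]
1.34 [-0.2  0.4 -0.7]
1.44 [-0.6  1.1 -0.9]
1.54 [-0.4 -0.3  0.4]
end -0.004 [-14.8  -0.9   6.7]
14.0833
```

View pics/s3c.png

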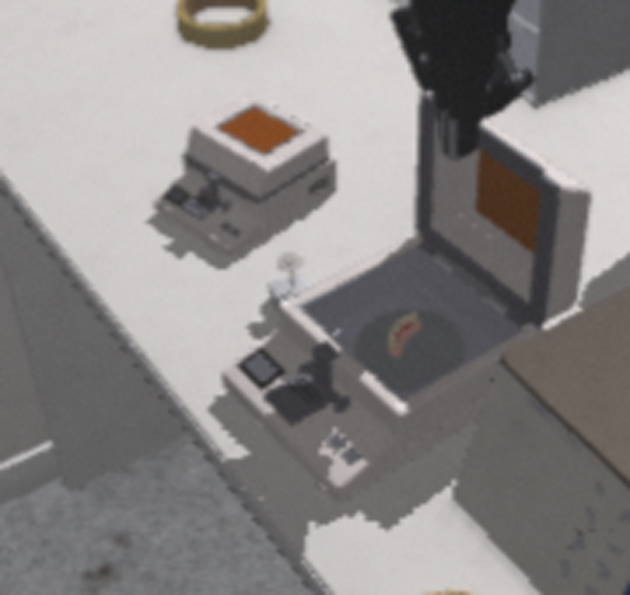

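The lid is upright against its stop (firm 15 N contact). Drawing back and checking that it stays.

```bash
python3 - <<'E'
from h import *
p=np.array(sensors.sense()['eef_pos']); ux=np.array([np.cos(YAW),np.sin(YAW),0])
manip.move_l(p-.05*ux,.08)
manip.move_l(p-.22*ux+[0,0,.06],.15)
manip.hold(.8)
w=snap('scene','s4.png'); s=sensors.sense(); print(s['time'],s['force'])
for th in (1.5,1.6): print(th,[(np.round(proj(w,U(.085-.138*np.cos(th),y,.06+.138*np.sin(th))))-[200,100])*3.5 for y in(-.058,.058)])
cv2.imwrite('pics/s4c.png',cv2.resize(w['img'][100:270,200:380,::-1],None,fx=3.5,fy=3.5,interpolation=2))
E
```

```text
17.0833 [ 0.24650307  0.69498311 -0.05163266]
1.5 [array([528.5, 175. ]), array([420.,  98.])]
1.6 [array([546. , 164.5]), array([437.5,  91. ])]
```

View pics/s4c.png

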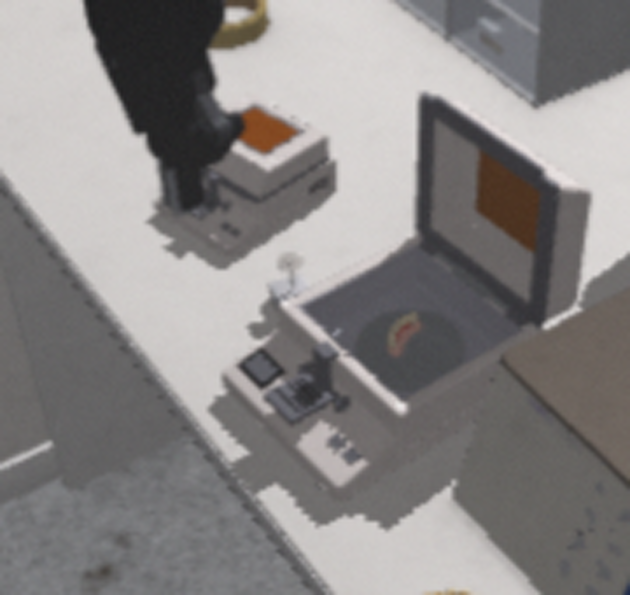

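```bash
python3 - <<'E'
from h import *
w=cams.read_camera('scene')
for th in (1.5,1.55,1.6): print(th,[(proj(w,U(.085-r*np.cos(th),y,.06+r*np.sin(th)))-[200,100])*3.5 for r,y in((.138,-.058),(.138,.058),(.13,-.075),(.13,.075))])
a,b=[cv2.imread(f'pics/s{i}.png')[150:190,352:370].astype(np.float32).mean(2) for i in(3,4)]
print(cv2.phaseCorrelate(a,b),np.abs(a-b).mean())
E
```

```text
1.5 [array([529.52995715, 173.45499515]), array([421.6687192 ,  98.29816216]), array([546.43320343, 194.47735798]), array([407.67985299,  97.02423401])]
1.55 [array([537.01627789, 169.26290593]), array([429.00745818,  94.60420429]), array([553.46037553, 190.44674489]), array([414.53004527,  93.59886371])]
1.6 [array([544.42789264, 165.50371551]), array([436.30411939,  91.33002834]), array([560.41573776, 186.81935636]), array([421.34742191,  90.56169839])]
((0.0162999103358068, 0.11452917146236885), 0.9970915817138222) 2.529167
```

The hood corners at (420,95) and (560,187) match 1.60 rad, and the lid hasn't moved since release. Handing in.

```bash
python3 -c "
from h import *
print(sign_off())"
```

```text
the job is handed in; nothing more can be done
None
```

I pressed the release tab, pushed the lid fully open to its stop (about 1.60 rad) and drew the arm back clear; the last picture shows the lid staying open, the bridge still on the turntable and the disc block standing. I didn't check the cast and bottle again, but the arm never went near them. The job is handed in at about 17 s of the 51 s allowed.

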